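# Stand the round-bottomed decanters in their own cork stands

## Task

Each white round-bottomed decanter has to stand upright, fully seated, in the cork stand of its own size. The small one was left leaning in the big stand: move it to the small stand first, then take the big one from its sloping plywood cradle and stand it in the big stand. They are fragile: set them down rather than drop them, never put one down on the bench top, and leave the other goods and tools where they are.

Things in the scene. Friction and masses are not known exactly. Their poses are not given: they have to be found in the camera images.
- decanter_small: small white ceramic decanter, loose, about 0.12 kg: ball of 60 mm diameter with a straight neck of 32 mm diameter. Origin at the ball's centre; its +z runs up the neck to the mouth 82 mm away. The neck begins 30 mm from the origin. It balances about the ball's centre and stays at the angle it is let go at. Starts in the big stand, leaning 22 degrees in some direction
- decanter_big: big white ceramic decanter, loose, about 0.18 kg: ball of 76 mm diameter with a straight neck of 32 mm diameter. Origin at the ball's centre; its +z runs up the neck to the mouth 100 mm away. The neck begins 38 mm from the origin. It balances about the ball's centre. Starts in the cradle, neck leaning 38 degrees from vertical
- stand_small: the small cork stand, fixed to the bench: a round cup 66 mm across and 30 mm high with a 45 degree conical hollow, rim opening 48 mm. Origin on the bench on its axis, z up. The small decanter seated in it has its origin 48.4 mm above the bench.
- stand_big: the big cork stand, fixed to the bench: a round cup 88 mm across and 41 mm high with a 45 degree conical hollow, rim opening 70 mm. Origin on the bench on its axis, z up. The big decanter seated in it has its origin 59.7 mm above the bench.
- cradle: plywood cradle fixed to the bench: base 125 x 90 mm with a square socket (66 mm outside, 45 mm high, opening 50 mm) holding the big decanter's ball; origin on the bench below the ball's centre, which lies 73.6 mm up. The neck leans to the cradle's own -x. Lift the decanter straight up to clear it
- tin: bystander: steel tin, loose, 72 mm in diameter, 140 mm high, origin at the centre of its underside, z up
- jar: bystander: amber jar with black cap, loose, 66 mm in diameter, 120 mm high, origin at the centre of its underside, z up
- carton: bystander: upright cardboard box, loose, 60 x 90 x 120 mm (x, y, z), origin at the centre of its underside
- tape_roll: bystander: roll of packing tape lying flat, loose, 110 mm in diameter, 48 mm high, origin at the centre of its underside
- box_cutter: bystander: grey box cutter lying flat, loose, 165 mm long along its x, 26 mm wide, 22 mm high, origin in the middle of its handle's underside
- tape_gun: bystander: tape dispenser lying on the bench, loose, 170 mm long along its x, 60 mm wide, 70 mm high, origin on its underside near the middle
- cradle_fork (a point): bottom of the V of the cradle's forked steel rod (8 mm thick, tines to 107 mm above the bench). The tines touch the underside of the neck about 46 mm from the ball's centre; beyond 55 mm the neck is free all round
- bench (a point): a fixed point on the bench top, which is at height 0. Along its far edge stand a scale 44 mm high and a label printer 130 mm high, both beyond x = 0.80 m; at its sides, beyond y = +0.50 and y = -0.52 m, stand cartons up to 185 mm high and a bin
Mind the look-alikes: they are no part of the job. Leave any purple or yellow look-alike of the stand_big alone. Leave any red look-alike of the decanter_big alone.

How it is judged:
On the way, in this order (a step that is already met when the one before it is completed fails the run):
1. the small decanter stands upright and seated in the small stand, let go (horizontal distance between decanter_small and stand_small below 0.006 m and z of decanter_small in the frame of stand_small below 0.0525 m and angle between decanter_small's own z axis and vertical below 0.14 rad and contact force between the fingers and decanter_small below 0.1 N), for 0.2 s.
2. the big decanter stands upright and seated in the big stand, let go (horizontal distance between decanter_big and stand_big below 0.006 m and z of decanter_big in the frame of stand_big below 0.064 m and angle between decanter_big's own z axis and vertical below 0.14 rad and contact force between the fingers and decanter_big below 0.1 N), for 0.2 s.
At the end, for the whole second after the job is handed in: The small decanter stands in the small stand and the big decanter in the big stand, each seated (ball centre within 6 mm of the stand's axis and no more than about 4 mm above its seated height), its neck within 8 degrees of vertical, let go and at rest (horizontal distance between decanter_small and stand_small below 0.006 m and z of decanter_small in the frame of stand_small below 0.0525 m and angle between each of decanter_small, decanter_big's own z axis and vertical below 0.14 rad and linear speed of each of decanter_small, decanter_big below 0.03 m/s and horizontal distance between decanter_big and stand_big below 0.006 m and z of decanter_big in the frame of stand_big below 0.064 m); the robot touches nothing.
It fails at once if a decanter's ball rests on the bench top (its centre less than its radius + 3 mm above it) (height (world z) of decanter_small below 0.033 m or height (world z) of decanter_big below 0.041 m).
It fails at once if a decanter is dropped (falls faster than 0.6 m/s out of the fingers) ((linear speed of decanter_small above 0.6 m/s and contact force between the fingers and decanter_small below 0.1 N) or (linear speed of decanter_big above 0.6 m/s and contact force between the fingers and decanter_big below 0.1 N)).
It fails at once if a bystander is knocked over or shifted by more than 30 mm (distance of any of tin, jar, carton, tape_roll, box_cutter, tape_gun from where it was at the start of the episode above 0.03 m or angle between any of tin, jar, carton's own z axis and vertical above 0.5 rad).
It also fails if it takes over 61 s, if anything falls off the work surface, if the arm or the gripper's body presses on something with over 40 N, if the wrist force passes 120 N, or if a joint passes its speed limit or range.

## Robot

A 6-joint arm with a two-finger parallel gripper is mounted at the origin on the work surface. World frame = base frame: x ahead of the robot, y to its left, z up, the work surface at z = 0. Lengths are in m, angles in rad, forces in N, time in s.
With the tool pointing down it reaches from about 0.3 to 0.775 m from the base axis. Payload 14.6 kg.
Tool frame: the origin (TCP) lies between the finger pads; the fingertips stand 11 mm ahead of it and the grasp point (between the pads) lies 8 mm behind it; z points along the fingers, x is the direction in which the jaws open and shut, and the axes are right-handed (so a half turn about z gives the same grasp; the last joint's range is limited). The gripper opens to 85 mm and grips with 20 to 120 N. Pads are 22 mm wide; open, the fingers measure 114 mm over their backs; the gripper's body (76 mm by 85 mm) begins 54 mm behind the grasp point. The pads swing forward as they close: fully open they stand 13 mm farther back than shut.
Start: joints at [-0.067, 0.3, 1.521, -0, 1.321, -0.067], TCP at [0.55, -0, 0.242] pointing down, gripper open.
Joint ranges: [-3.03, 3.03], [-0.79, 2.21], [0.23, 2.52], [-1.04, 4.18], [0, 3.07], [-2.55, 2.55]. Speed limits (rad/s): [2.22, 2.22, 2.57, 3.14, 3.14, 3.14].

## Interface

Orientations are given as a rotation vector (axis times angle).
In Python, from bench import telemetry, viewer, r gives the robot as it stands.
- The arm moves only by the tool carry_out, never from a script. Its argument "deltas" is a list that holds one entry, the list of rows, each a list of 5 numbers: the closure, from -1 (fully open) to 1 (shut), then the shift along the tool's x, y, z in m, then the turn about the tool's z in degrees. In form: [[[claw, tx, ty, tz, turn], ...]]. A call has 1 to 12 rows; each row is the pose to reach, as a shift and turn from the pose commanded when the call began, along the tool's axes at that moment; what a row does not reach only later rows make up. A row lasts 1/10 s, in which the tool goes at most 50 mm and 8.59 degrees, less where a joint would pass 70% of its speed; a pose out of reach is approached as far as the arm can. A call with a gripper value outside its range is refused whole. The fingers move at their own pace and stop on an object; "grip_force" is the grip in N (left out, the last holds). Time passes only in rows, so rows that repeat a pose let the fingers close. It gives the time, the measured TCP pose, the force and the opening at its end, in the units of the state.
- telemetry.get_obs(): the state, without advancing time (a new reading comes with each control period).
- viewer.grab_frame(name): name is "scene" or "side" or "wrist"; returns a dict with "image" (384x512x3 uint8, blue, green, red), "z_map" (384x512 float32, m along the optical axis (not along the pixel's ray), 0 where there is no reading), "fovy" (degrees; the focal length in pixels is half the picture's height over the tangent of half this angle, whatever the lens; pixels are square), "cx", "cy" (the principal point, pixels), "world_from_camera" (4x4, takes a point from camera to world coordinates); the wrist camera has in their place "T_tool_cam" (4x4, takes a point from camera to tool coordinates, whose origin is the TCP and whose axes are the tool frame's). Camera axes: x right, y up, looking along -z (the intrinsics and any distortion apply to the point x, -y, -z); pixel columns grow to the right and rows downward; lengths in m; the calibration is good to about 2 mm. A picture is of the moment at which its call begins: read the wrist's pose just before it.
- r.close_job(): hands the job in, once; it reports no verdict.
The state is a dict: "time": time; "joint_positions": joint angles; "joint_velocities": joint speeds; "joint_efforts": joint torques, N m; "position": TCP position; "tool_rot": TCP orientation; "force": force on the tool from outside, world axes, zero at the start; "moment": the same for the moment, N m; "grip_width": opening from 0.0 (shut) to 1.0 (fully open).
Only numpy, scipy, OpenCV 4.12 (cv2) and the standard library are available. Lean on these libraries where they do the work, as an engineer would, in place of code of your own. Each camera call takes 0.05 s, during which the arm holds its last target.

## Working session

There is one attempt and no reset: what is moved stays moved. The work goes in short steps, Python scripts to look and compute and a tool call to move; the robot and the scene stay as the last step left them, time stands still between calls to the robot, and variables do not carry over. Pictures are saved under pics/ and viewed, and the job is handed in when it is done.

Besides the shell and the picture viewer there is one more tool, called after "Call:" as name(argument=value, ...), one argument or row to a line, values as JSON. carry_out: Moves the arm, as the interface text tells. Its arguments: {"type":"object","properties":{"deltas":{"type":"array"},"grip_force":{"type":"number"}},"required":["deltas"]}

```bash
ls; mkdir -p pics; python3 - <<'E'
from bench import telemetry, viewer, r
import cv2,numpy as np
print(telemetry.get_obs())
for n in ["scene","side","wrist"]:
    f=viewer.grab_frame(n); cv2.imwrite(f"pics/{n}0.png",f["image"]); np.savez(f"pics/{n}0.npz",**f)
    print(n,{k:v for k,v in f.items() if k not in("image","z_map")})
E
```

```text
pics
{'time': 0.0, 'joint_positions': array([-6.65945801e-02,  3.00483855e-01,  1.52161777e+00, -9.51792090e-06,
        1.32070397e+00, -6.65966198e-02]), 'joint_velocities': array([ 0.00140677,  0.00075662,  0.00048567,  0.00062116,  0.0006461 ,
       -0.00138601]), 'joint_efforts': array([ 2.33377898e-03, -5.43485534e+01, -3.61782753e+01,  2.82532977e-05,
        4.14875918e-03, -3.55991256e-05]), 'position': array([5.49764554e-01, 1.35893689e-05, 2.41698794e-01]), 'tool_rot': array([-3.14152056e+00, -6.91280502e-06,  1.90198001e-03]), 'force': array([-0.24991461,  0.71343054, -0.37232364]), 'moment': array([ 0.03998832,  0.00846856, -0.02415787]), 'grip_width': 1.0014207877917811}
scene {'fovy': 47.87069253244322, 'cx': 246.33211380605456, 'cy': 183.05429368779366, 'world_from_camera': array([[ 0.02617885, -0.54871386,  0.83560024,  1.51628561],
       [ 0.99939187, -0.00489449, -0.03452441, -0.04035038],
       [ 0.02303386,  0.8359959 ,  0.54825204,  0.71615442],
       [ 0.        ,  0.        ,  0.        ,  1.        ]])}
side {'fovy': 56.3854635165151, 'cx': 254.48946814036375, 'cy': 191.9809428437256, 'world_from_camera': array([[ 0.99399005,  0.0740812 , -0.08059626,  0.47139219],
       [-0.10899941,  0.60153608, -0.79137442, -0.91023439],
       [-0.01014441,  0.79540324,  0.60599568,  0.79023659],
       [ 0.        ,  0.        ,  0.        ,  1.        ]])}
wrist {'fovy': 68.80178417047006, 'cx': 258.1037719865337, 'cy': 190.9890558476182, 'T_tool_cam': array([[ 9.99999380e-01,  6.85454958e-05, -1.11187416e-03,
        -1.22420727e-03],
       [-2.61475137e-04, -9.55778195e-01, -2.94088376e-01,
        -7.49721972e-02],
       [-1.08286351e-03,  2.94088484e-01, -9.55777584e-01,
        -1.32507831e-01],
       [ 0.00000000e+00,  0.00000000e+00,  0.00000000e+00,
         1.00000000e+00]])}
```

View pics/scene0.png

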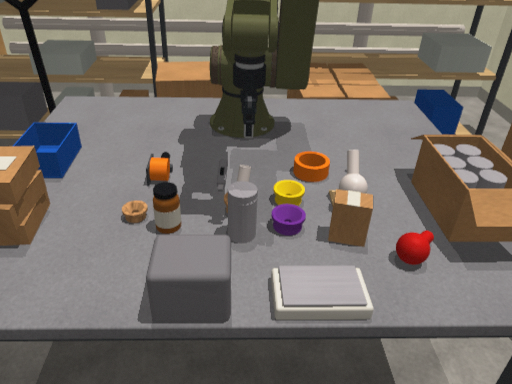

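View pics/side0.png

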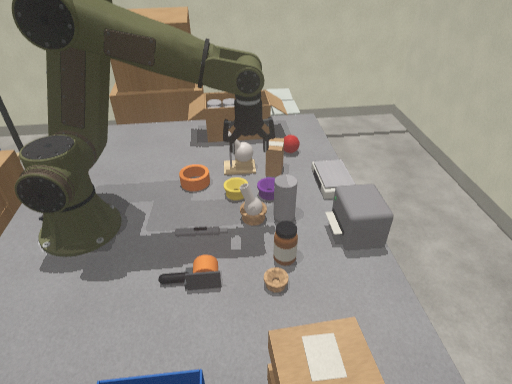

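View pics/wrist0.png

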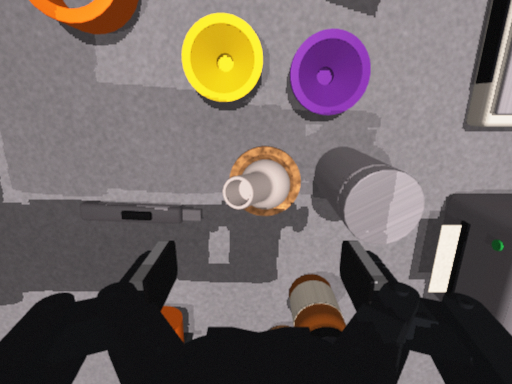

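```bash
cat > h.py <<'E'
import numpy as np,cv2
from scipy.spatial.transform import Rotation as R
from scipy.optimize import least_squares
def load(p): return dict(np.load(p))
def T_of(f,obs=None):
    if 'world_from_camera' in f: return f['world_from_camera']
    T=np.eye(4);T[:3,:3]=R.from_rotvec(obs['tool_rot']).as_matrix();T[:3,3]=obs['position'];return T@f['T_tool_cam']
def foc(f): return 192/np.tan(np.radians(float(f['fovy']))/2)
def ray(f,T,u,v):
    F=foc(f);d=np.stack([(np.asarray(u)-f['cx'])/F,-(np.asarray(v)-f['cy'])/F,-np.ones(np.shape(u))],-1)
    return T[:3,3],d@T[:3,:3].T
def onplane(f,T,u,v,z):
    o,d=ray(f,T,u,v);return o+d*((z-o[2])/d[...,2])[...,None]
def cloud(f,T):
    v,u=np.mgrid[:384,:512];o,d=ray(f,T,u,v);P=o+d*f['z_map'][...,None];P[f['z_map']==0]=np.nan;return P
def sph(P,r):
    g=lambda c:np.linalg.norm(P-c,axis=1)-r
    s=least_squares(g,P.mean(0)-[0,0,.02],loss='soft_l1',f_scale=.001);return s.x,np.median(abs(s.fun))
E
python3 - <<'E'
from h import *
W={'position':np.array([5.49764554e-01, 1.35893689e-05, 2.41698794e-01]),'tool_rot':np.array([-3.14152056e+00, -6.91280502e-06,  1.90198001e-03])}
np.set_printoptions(precision=4,suppress=True)
for n,pts in [("scene",dict(smallstand=(135,212),bigball=(352,182),bigneck=(352,160),smneck=(245,175),bench=(300,150),tin=(243,190),jar=(166,190))),("side",dict(smallstand=(276,281),ball=(254,206),bigball=(243,152),neck=(246,190),bench=(330,300),jar=(287,230),tin=(286,183))),("wrist",dict(ball=(275,182),mouth=(238,192),bench=(60,150),tin=(380,200),rim=(292,160)))]:
    f=load(f"pics/{n}0.npz");T=T_of(f,W);P=cloud(f,T)
    for k,(u,v) in pts.items(): print(n,k,P[v,u])
def crop(n,x0,y0,w,h,s): 
    im=cv2.imread(f"pics/{n}0.png");return cv2.resize(im[y0:y0+h,x0:x0+w],(w*s,h*s),interpolation=cv2.INTER_CUBIC)
a=np.vstack([np.hstack([crop("scene",315,140,66,60,6),crop("scene",102,190,66,60,6)]),np.hstack([crop("side",215,120,66,60,6) ,crop("side",245,255,66,60,6)])])
cv2.imwrite("pics/c0.png",a)
E
```

```text
scene smallstand [ 0.5805 -0.2987  0.0075]
scene bigball [0.5729 0.2762 0.1021]
scene bigneck [0.5191 0.2831 0.1376]
scene smneck [ 0.5515 -0.0046  0.1085]
scene bench [ 0.213   0.1954 -0.0016]
scene tin [ 0.6667 -0.0127  0.1389]
scene jar [ 0.6359 -0.2002  0.117 ]
side smallstand [ 0.5898 -0.293   0.0089]
side ball [ 0.5579 -0.0398  0.0681]
side bigball [0.5485 0.2557 0.0911]
side neck [ 0.5358 -0.0157  0.1155]
side bench [ 0.7204 -0.3645  0.0018]
side jar [ 0.6287 -0.2174  0.1228]
side tin [ 0.6591 -0.0297  0.1417]
wrist ball [ 0.5674 -0.0066  0.0751]
wrist mouth [ 0.5279 -0.0113  0.0974]
wrist bench [0.2847 0.0173 0.001 ]
wrist tin [ 0.6559 -0.005   0.1409]
wrist rim [0.5894 0.0114 0.0409]
```

View pics/c0.png

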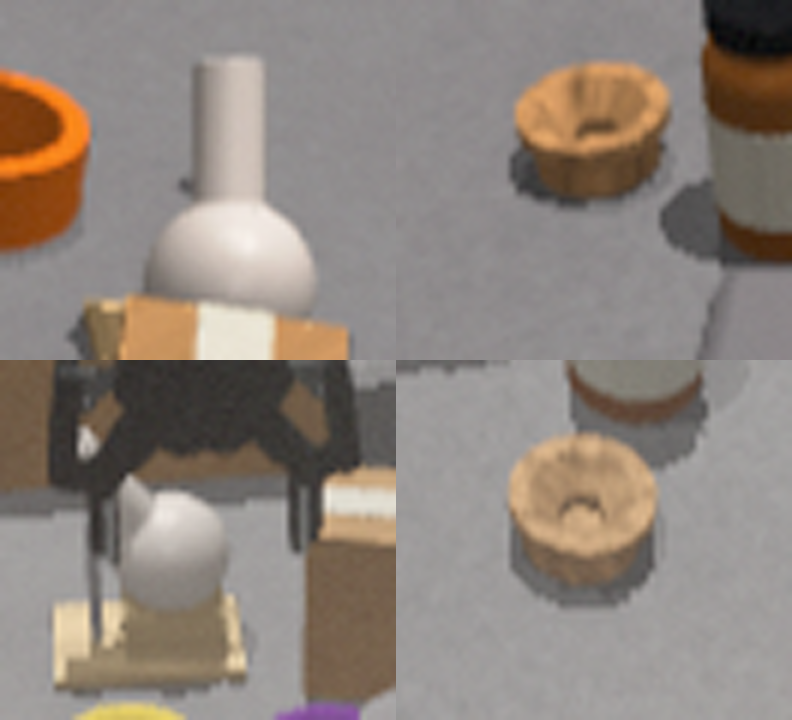

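```bash
cat > m.py <<'E'
from h import *
W={'position':np.array([5.49764554e-01, 1.35893689e-05, 2.41698794e-01]),'tool_rot':np.array([-3.14152056e+00, -6.91280502e-06,  1.90198001e-03])}
np.set_printoptions(precision=4,suppress=True)
def white(im):
    h=cv2.cvtColor(im,cv2.COLOR_BGR2HSV);return (h[...,1]<40)&(h[...,2]>120)
def near(P,c,r,zlo,zhi):
    return (np.linalg.norm(P[...,:2]-np.array(c),axis=-1)<r)&(P[...,2]>zlo)&(P[...,2]<zhi)
def circ(P,r):
    s=least_squares(lambda c:np.linalg.norm(P-c,axis=1)-r,P.mean(0),loss='soft_l1',f_scale=.001);return s.x,np.median(abs(s.fun))
def cyl(P,c,r,d0):  # axis direction through centre c
    def g(p):
        d=np.array([p[0],p[1],1]);d/=np.linalg.norm(d);return np.linalg.norm(np.cross(P-c,d),axis=1)-r
    s=least_squares(g,d0,loss='soft_l1',f_scale=.001);d=np.array([*s.x,1]);return d/np.linalg.norm(d),np.median(abs(s.fun))
E
python3 - <<'E'
from m import *
def dec(P,M,c0,r,d0,zc,L):
    m=M&near(P,c0,.11,.04,.2);Q=P[m]
    # initial: ball = within r+6mm of guess
    c=np.array([*c0,zc])
    for _ in range(4):
        B=Q[np.linalg.norm(Q-c,axis=1)<r+.003]; 
        c,e=sph(B,r) if len(B)>30 else (c,9)
    N=Q[np.linalg.norm(Q-c,axis=1)>r+.006]
    d,e2=cyl(N,c,.016,d0)
    print(len(B),c,e,'neck',len(N),d,e2,'tilt',np.degrees(np.arccos(d[2])),'az',np.degrees(np.arctan2(d[1],d[0])))
for n in ["scene","side","wrist"]:
    f=load(f"pics/{n}0.npz");T=T_of(f,W);P=cloud(f,T);M=white(f['image'])
    print(n)
    try: dec(P,M,(.566,-.004),.030,(-.4,0),.055,.082)
    except Exception as e: print(e)
    if n!="wrist":
        try: dec(P,M,(.572,.276),.038,(-.7,0),.0736,.1)
        except Exception as e: print(e)
    hsv=cv2.cvtColor(f['image'],cv2.COLOR_BGR2HSV)
    cork=(hsv[...,0]>8)&(hsv[...,0]<25)&(hsv[...,1]>80)
    for nm,c,z,ro,ri in [("small",(.585,-.296),.030,.033,.024),("big",(.567,-.003),.041,.044,.035)]:
        m=cork&near(P,c,.06,.004,.06);Q=P[m]
        if len(Q)<20: print(nm,len(Q));continue
        rim=Q[(abs(Q[:,2]-z)<.004)]
        s,e=circ(rim[:,:2],(ro+ri)/2)
        # outer silhouette on rim plane
        print(nm,len(Q),Q[:,2].max(),'rim',len(rim),s,e, 'bbox',Q.min(0),Q.max(0))
E
```

```text
scene
0 [ 0.566 -0.004  0.055] 9 neck 444 [ 0.6961 -0.0757  0.714 ] 0.013415414628042622 tilt 44.440378907909526 az -6.208857201134261
394 [0.5518 0.288  0.0718] 0.001051742930186849 neck 339 [-0.6153  0.0229  0.788 ] 0.001970695179876098 tilt 38.00287390949944 az 177.86749228446968
small 421 0.03264287227529494 rim 198 [ 0.5923 -0.2959] 0.0030575179597020063 bbox [ 0.556  -0.3287  0.0042] [ 0.6255 -0.2642  0.0326]
big 47 0.041906504303501624 rim 34 [ 0.5608 -0.018 ] 0.0025840348377194657 bbox [ 0.5379 -0.0603  0.0054] [ 0.5869 -0.0517  0.0419]
side
202 [ 0.5563 -0.0153  0.05  ] 0.0008943556332373665 neck 347 [ 0.7005 -0.001   0.7137] 0.015897498086188323 tilt 44.463467344450585 az -0.08026072092338991
247 [0.551  0.2905 0.0748] 0.001163803179335586 neck 87 [-0.9631  0.269   0.0011] 0.032703898147680335 tilt 89.93615308498825 az 164.3950432394268
small 442 0.03438485155601634 rim 263 [ 0.5875 -0.2983] 0.002720564567507012 bbox [ 0.5557 -0.3293  0.0043] [ 0.6187 -0.2654  0.0344]
big 242 0.04576462784855495 rim 109 [ 0.5562 -0.019 ] 0.002089667698169713 bbox [ 0.5137 -0.0618  0.0041] [0.5962 0.0076 0.0458]
wrist
1072 [ 0.5567 -0.0156  0.0493] 0.0003545655820167224 neck 4837 [0.7126 0.0466 0.7   ] 0.008971941609199775 tilt 45.57178728053072 az 3.740048496314166
small 10
big 1596 0.05962124346214015 rim 1483 [ 0.5559 -0.0166] 0.0028574430847508325 bbox [ 0.5143 -0.0596  0.0335] [0.6005 0.0284 0.0596]
```

```bash
python3 - <<'E'
from m import *
for n in ["scene","side","wrist"]:
    f=load(f"pics/{n}0.npz");T=T_of(f,W);P=cloud(f,T)
    for c,r,L,d0,zl in [(np.array([.5565,-.0155,.0495]),.03,.082,(-.4,0),.085),(np.array([.5515,.289,.0736]),.038,.1,(-.75,0),.11)]:
        D=P-c;q=np.linalg.norm(D,axis=-1)
        m=white(f['image'])&(q>r+.006)&(q<L+.008)&(P[...,2]>zl)&(D[...,0]<.01)
        N=P[m]
        if len(N)<20: print(n,len(N));continue
        d,e=cyl(N,c,.016,d0)
        print(n,len(N),d,e,'tilt',np.degrees(np.arccos(d[2])),'az',np.degrees(np.arctan2(d[1],d[0])),'len',((N-c)@d).max())
    # bystander footprints above bench near
    for nm,c,rr in [("tin",(.66,-.01),.036),("jar",(.635,-.205),.033)]:
        m=near(P,c,.05,.115,.15);Q=P[m];
        if len(Q)>20:print(nm,circ(Q[:,:2],rr*.7),Q.min(0),Q.max(0))
    m=near(P,(.65,.27),.07,.1,.13)&(P[...,0]>.61);Q=P[m]
    if len(Q)>20:print('carton',Q.min(0),Q.max(0))
E
```

```text
scene 187 [-0.3167  0.1357  0.9388] 0.0011347215180470306 tilt 20.153339141843034 az 156.80213867434426 len 0.07914100679997516
scene 228 [-0.6177  0.0039  0.7864] 0.0011881614329970081 tilt 38.15185917579173 az 179.64234580287058 len 0.09787056280334568
tin (array([ 0.6717, -0.0141]), np.float64(0.004760937130282118)) [ 0.6289 -0.0484  0.1152] [0.701  0.0214 0.1422]
jar (array([ 0.6339, -0.2035]), np.float64(0.004577268915750346)) [ 0.6024 -0.2327  0.115 ] [ 0.662  -0.1755  0.1222]
carton [0.6318 0.2075 0.1001] [0.7135 0.3032 0.1233]
side 153 [-0.3262  0.1545  0.9326] 0.0010492686740330437 tilt 21.15466186659098 az 154.65593257420707 len 0.08382191025850348
side 38 [-0.6204  0.0088  0.7842] 0.000961320095430521 tilt 38.3532383913956 az 179.18659097822965 len 0.10254309998772065
tin (array([ 0.658, -0.022]), np.float64(0.004849465232210418)) [ 0.6242 -0.0513  0.1162] [0.6942 0.0242 0.145 ]
jar (array([ 0.6282, -0.2059]), np.float64(0.004223890853550082)) [ 0.6001 -0.2326  0.1153] [ 0.6565 -0.1738  0.1244]
carton [0.6311 0.2058 0.1005] [0.7064 0.2958 0.126 ]
wrist 1258 [-0.309   0.1704  0.9357] 0.0019662823197301735 tilt 20.66587995546274 az 151.1266767762357 len 0.08344843193156093
wrist 0
tin (array([ 0.6566, -0.0089]), np.float64(0.005933319609138737)) [ 0.6244 -0.0477  0.115 ] [0.6962 0.0234 0.143 ]
jar (array([ 0.6271, -0.1975]), np.float64(0.0010764934029529084)) [ 0.615  -0.1825  0.1151] [ 0.6413 -0.1726  0.1222]
```

Call:
carry_out(
  deltas=[
    [[-1,-0.014,0.005,0,-8],[-1,-0.014,0.005,0,-16],[-1,-0.014,0.005,0,-24],[-1,-0.014,0.005,0,-32],[-1,-0.014,0.005,0,-40],[-1,-0.014,0.005,0,-48],[-1,-0.014,0.005,0,-56],[-1,-0.014,0.005,0,-64],[-1,-0.014,0.005,0,-64],[-1,-0.014,0.005,0,-64]],
  ],
  grip_force=20,
)

```text
time: 1.15
position: [0.536, -0.005, 0.2422]
tool_rot: [-2.668, -1.659, 0.0]
force: [-0.8, -0.9, -0.9]
grip_width: 0.996
```

```bash
cat > snap.py <<'E'
import sys,pickle
from bench import telemetry, viewer
from m import *
def snap(n,tag):
    o=telemetry.get_obs();f=viewer.grab_frame(n);cv2.imwrite(f"pics/{n}{tag}.png",f["image"]);f['obs_position']=o['position'];f['obs_rot']=o['tool_rot']
    np.savez(f"pics/{n}{tag}.npz",**f);T=T_of(f,o);return f,T,cloud(f,T),o
def dec(P,im,c,r,L,zl,d0=(0,0)):
    D=P-c;q=np.linalg.norm(D,axis=-1);w=white(im)
    B=P[w&(q<r+.004)&(P[...,2]>c[2]-.02)]
    c2,e=sph(B,r) if len(B)>60 else (c,9)
    D=P-c2;q=np.linalg.norm(D,axis=-1)
    N=P[w&(q>r+.006)&(q<L+.012)&(P[...,2]>zl)&(np.hypot(D[...,0],D[...,1])<.08)]
    if len(N)<30: print('ball',len(B),c2,e,'neck few',len(N));return c2,None
    d,e2=cyl(N,c2,.016,d0)
    print('ball',len(B),c2,e,'neck',len(N),d,e2,'tilt',np.degrees(np.arccos(d[2])),'az',np.degrees(np.arctan2(d[1],d[0])));return c2,d
E
python3 - <<'E'
from snap import *
f,T,P,o=snap("wrist","1");print(o['position'],o['grip_width'])
dec(P,f['image'],np.array([.5565,-.0155,.0487]),.03,.082,.085,(-.36,.17))
E
```

```text
[ 0.536  -0.005   0.2422] 0.9955902953903407
ball 341 [ 0.5562 -0.0155  0.0492] 0.00024541530557416896 neck 869 [-0.2963  0.1508  0.9431] 0.004004770347232175 tilt 19.41623641882515 az 153.02159901942238
```

View pics/wrist1.png

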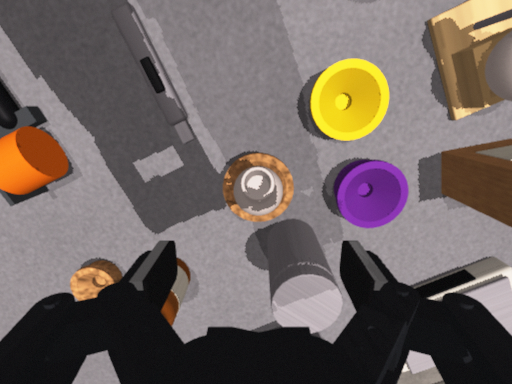

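The small decanter is centred on the jaws' plane: its mouth is at pixel (258,180) and the cork stand is around it. The purple (372,192) and yellow (350,98) look-alikes are to the right. I'll go down to the neck.

Call:
carry_out(
  deltas=[
    [[-1,0,0,0.04,-6.4e-08],[-1,0,0,0.08,0],[-1,0,0,0.12,0],[-1,0,0,0.144,0],[-1,0,0,0.144,0],[-1,0,0,0.144,0],[0.5,0,0,0.144,0],[0.5,0,0,0.144,0],[0.5,0,0,0.144,0],[0.5,0,0,0.144,0],[0.5,0,0,0.144,0],[0.5,0,0,0.144,0]],
  ],
  grip_force=20,
)

```text
time: 2.4
position: [0.5362, -0.0052, 0.0989]
tool_rot: [2.664, 1.664, 0.001]
force: [-2.1, -0.8, 6.7]
grip_width: 0.37
```

Call:
carry_out(
  deltas=[
    [[0.5,0,0.004,-0.0015,0],[0.5,0,0.008,-0.0027,0],[0.5,0,0.0124,-0.0036,0],[0.5,0,0.0167,-0.0042,0],[0.5,0,0.021,-0.0045,0],[0.5,0,0.0232,-0.0045,0],[0.5,0,0.0232,-0.0045,0],[0.5,0,0.0232,-0.0045,0]],
  ],
)

```text
time: 3.2
position: [0.5569, -0.0152, 0.104]
tool_rot: [2.664, 1.664, 0.0]
force: [-6.5, -0.8, 14.7]
grip_width: 0.37
```

```bash
python3 - <<'E'
from snap import *
for n in ["wrist","side","scene"]:
    f,T,P,o=snap(n,"2");print(n,o['position'],o['force'])
    dec(P,f['image'],np.array([.5565,-.0155,.0487]),.03,.082,.085)
a=[cv2.resize(cv2.imread(f"pics/{n}2.png")[y:y+90,x:x+90],(400,400),interpolation=cv2.INTER_CUBIC) for n,x,y in [("side",210,150),("scene",200,140)]]
cv2.imwrite("pics/c2.png",np.hstack(a))
E
```

```text
wrist [ 0.5569 -0.0152  0.104 ] [-6.508  -0.7562 14.6511]
ball 2318 [ 0.5609 -0.0177  0.054 ] 0.0002726598066500035 neck 5468 [-0.1717  0.0848  0.9815] 0.0022405833865057146 tilt 11.04148559787961 az 153.71286258075668
side [ 0.5569 -0.0152  0.104 ] [-7.5567  0.1875 13.5928]
ball 120 [ 0.5597 -0.0164  0.0527] 0.0009165917199017038 neck 39 [-0.116   0.0233  0.993 ] 0.0009147219235665568 tilt 6.795085123232103 az 168.63156633364974
scene [ 0.5569 -0.0152  0.104 ] [-6.7842  0.8974 14.878 ]
ball 0 [ 0.5565 -0.0155  0.0487] 9 neck few 14
```

View pics/c2.png

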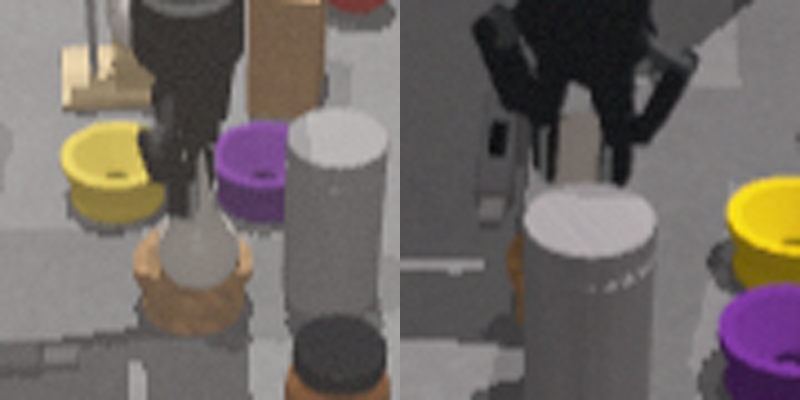

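View pics/wrist2.png

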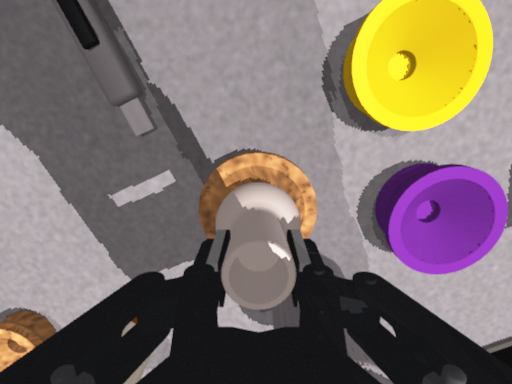

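Call:
carry_out(
  deltas=[
    [[-0.6,0,0,0,0],[-0.6,0,0,0,0],[-0.6,0,0,0,0],[-0.6,0,0,0,0],[-0.6,0,0,0,0],[-0.6,0,0,0,0]],
  ],
)

```text
time: 3.95
position: [0.5568, -0.0152, 0.1027]
tool_rot: [-2.664, -1.665, 0.0]
force: [0.4, 0.3, -0.9]
grip_width: 0.798
```

```bash
python3 - <<'E'
from snap import *
for n in ["wrist","side"]:
    f,T,P,o=snap(n,"3");print(n,o['position'],o['force'],o['grip_width'],o['joint_positions'][5])
    dec(P,f['image'],np.array([.5565,-.0155,.0487]),.03,.082,.085)
E
```

```text
wrist [ 0.5568 -0.0152  0.1027] [ 0.3757  0.282  -0.8597] 0.79783755522231 -1.2099648708875952
ball 1072 [ 0.5563 -0.0158  0.0491] 0.00017509612094184467 neck 4398 [-0.3408  0.1592  0.9265] 0.0038003636693915753 tilt 22.097426789925994 az 154.96425935521864
side [ 0.5568 -0.0152  0.1027] [0.5838 0.5267 0.3227] 0.800757092671816 -1.2100194279794332
ball 224 [ 0.5565 -0.0154  0.0502] 0.0008011707157186305 neck few 16
```

View pics/wrist3.png

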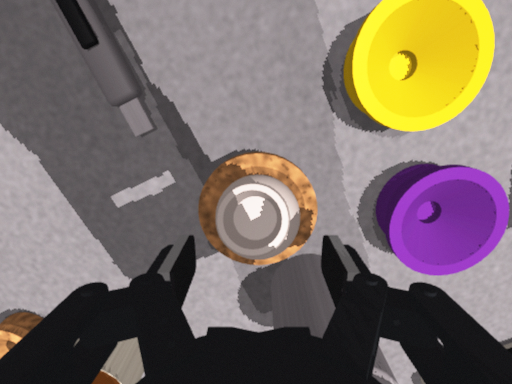

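Call:
carry_out(
  deltas=[
    [[-1,0,-0.012,0,0],[-1,0,-0.012,0,0],[-1,0,-0.012,0,9],[-1,0,-0.012,0,18],[-1,0,-0.012,0,27],[-1,0,-0.012,0,36],[-1,0,-0.012,0,45],[-1,0,-0.012,0,54],[-1,0,-0.012,0,63],[-1,0,-0.012,0,72],[-1,0,-0.012,0,81],[-1,0,-0.012,0,90]],
  ],
)

```text
time: 5.25
position: [0.5464, -0.0101, 0.1029]
tool_rot: [-3.082, 0.608, -0.0]
force: [-0.3, -0.8, -0.7]
grip_width: 1.002
```

```bash
python3 - <<'E'
from snap import *
for n in ["wrist"]:
    f,T,P,o=snap(n,"4");print(n,o['position'],o['force'],o['grip_width'],o['joint_positions'][5])
    print(R.from_rotvec(o['tool_rot']).as_matrix()[:,0])
    dec(P,f['image'],np.array([.5565,-.0155,.0487]),.03,.082,.085)
E
```

```text
wrist [ 0.5464 -0.0101  0.1029] [-0.321  -0.7621 -0.6842] 1.001509369339272 0.303776763269111
[ 0.9252 -0.3795  0.0002]
ball 2862 [ 0.5564 -0.0162  0.0497] 0.0003457428313916079 neck 2350 [-0.3327  0.1336  0.9335] 0.00036937672968632464 tilt 21.009209227611887 az 158.12503864923505
```

View pics/wrist4.png

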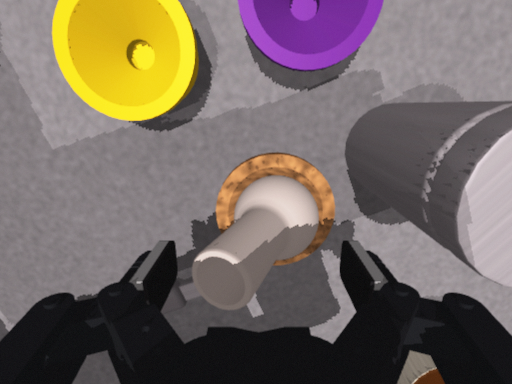

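Call:
carry_out(
  deltas=[
    [[-1,0.004,0,0,0],[-1,0.008,0,0,0],[-1,0.0115,0.001,0,0],[-0.7,0.0115,0.001,0,0],[-0.4,0.0115,0.001,0,0],[-0.2,0.0115,0.001,0,0],[0,0.0115,0.001,0,0],[0.2,0.0115,0.001,0,0],[0.5,0.0115,0.001,0,0],[0.5,0.0115,0.001,0,0],[0.5,0.0115,0.001,0,0],[0.5,0.0115,0.001,0,0]],
  ],
)

```text
time: 6.5
position: [0.5566, -0.0152, 0.103]
tool_rot: [3.084, -0.598, 0.001]
force: [2.1, -1.3, 1.2]
grip_width: 0.369
```

```bash
python3 - <<'E'
from snap import *
for n in ["wrist","side"]:
    f,T,P,o=snap(n,"5");print(n,o['position'],o['force'],o['grip_width'],o['joint_positions'][5])
    dec(P,f['image'],np.array([.5565,-.0155,.0487]),.03,.082,.085)
E
```

```text
wrist [ 0.5566 -0.0152  0.103 ] [ 2.0941 -1.2701  1.2168] 0.3694130473636967 0.2899536238285895
ball 3002 [ 0.5566 -0.0163  0.0497] 0.00032862018897707006 neck 3309 [-0.0191  0.0006  0.9998] 0.0003637719069435573 tilt 1.092913855465626 az 178.0766559939836
side [ 0.5566 -0.0152  0.103 ] [ 2.042  -0.7952  1.5252] 0.36999414903151523 0.28996619521073586
ball 206 [ 0.5565 -0.0155  0.0502] 0.000846422172060499 neck 137 [-0.0141 -0.017   0.9998] 0.0015383389482952151 tilt 1.2661078001414559 az -129.50546646721128
```

View pics/wrist5.png

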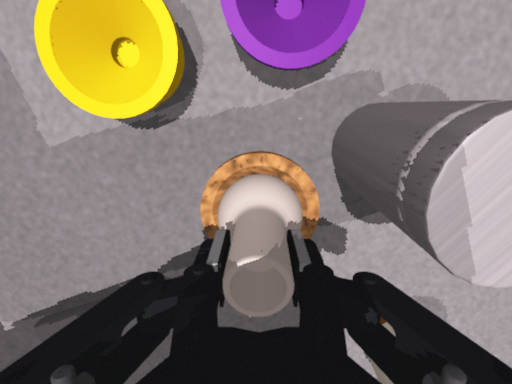

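Call:
carry_out(
  deltas=[
    [[0.5,0,0,-0.01,0],[0.5,0,0,-0.03,0],[0.5,0,0,-0.06,0],[0.5,0,0,-0.1,0],[0.5,0,0,-0.13,0],[0.5,0,0,-0.13,0],[0.5,0.015,0.028,-0.13,0],[0.5,0.035,0.065,-0.13,0],[0.5,0.056,0.104,-0.13,0],[0.5,0.077,0.143,-0.13,0],[0.5,0.098,0.182,-0.13,0],[0.5,0.115,0.214,-0.13,0]],
  ],
  grip_force=35,
)

```text
time: 7.8
position: [0.5824, -0.2587, 0.2318]
tool_rot: [-3.083, 0.599, 0.003]
force: [0.6, 0.4, -1.4]
grip_width: 0.365
```

Call:
carry_out(
  deltas=[
    [[0.5,0.01,0.02,0,0],[0.5,0.016,0.03,0,0],[0.5,0.019,0.036,0,0],[0.5,0.019,0.036,0,0],[0.5,0.019,0.036,0,0]],
  ],
)

```text
time: 8.3
position: [0.5873, -0.296, 0.2327]
tool_rot: [-3.084, 0.596, 0.001]
force: [-0.7, -0.4, -2.0]
grip_width: 0.366
```

```bash
cat >> snap.py <<'E'
def stand(P,im,c,z,ro,ri,f,T):
    hsv=cv2.cvtColor(im,cv2.COLOR_BGR2HSV);cork=(hsv[...,0]>5)&(hsv[...,0]<25)&(hsv[...,1]>80)
    Q=P[cork&near(P,c,ro+.02,z-.003,z+.004)]
    if len(Q)<40: print('stand few',len(Q));return
    # outer edge: angular bins, max radius about iterated centre
    s,e=circ(Q[:,:2],(ro+ri)/2)
    for _ in range(3):
        a=np.round(np.arctan2(Q[:,1]-s[1],Q[:,0]-s[0])/.12).astype(int);rr=np.hypot(*(Q[:,:2]-s).T)
        out=np.array([Q[a==k][np.argmax(rr[a==k])][:2] for k in np.unique(a)])
        s2,e2=circ(out,ro); s=s2
    print('stand',len(Q),'rimfit',circ(Q[:,:2],(ro+ri)/2),'outer',s2,e2,len(out))
E
python3 - <<'E'
from snap import *
f,T,P,o=snap("wrist","6");print(o['position'],o['force'],o['grip_width'])
stand(P,f['image'],(.588,-.2975),.03,.033,.024,f,T)
p=o['position'];dec(P,f['image'],np.array([p[0],p[1]-.0005,p[2]-.0535]),.03,.082,p[2]-.02)
f,T,P,o=snap("side","6");stand(P,f['image'],(.588,-.2975),.03,.033,.024,f,T)
dec(P,f['image'],np.array([p[0],p[1]-.0005,p[2]-.0535]),.03,.082,p[2]-.02)
E
```

```text
[ 0.5873 -0.296   0.2327] [-0.6894 -0.381  -1.9989] 0.366136737839602
stand 937 rimfit (array([ 0.588 , -0.2959]), np.float64(0.002974782088190863)) outer [ 0.5883 -0.2951] 0.0002608899512321697 36
ball 3120 [ 0.5872 -0.297   0.1793] 0.00032161147876200516 neck 3519 [-0.0118  0.003   0.9999] 0.0009160129899661706 tilt 0.699019163628884 az 165.65847968222363
stand 249 rimfit (array([ 0.5877, -0.2977]), np.float64(0.002730162952672935)) outer [ 0.5881 -0.2966] 0.0017375248493559162 53
ball 391 [ 0.5874 -0.2965  0.1802] 0.000588859267919864 neck 289 [-0.0144 -0.017   0.9998] 0.0012376647105055687 tilt 1.2745422414417888 az -130.2562359512518
```

View pics/wrist6.png

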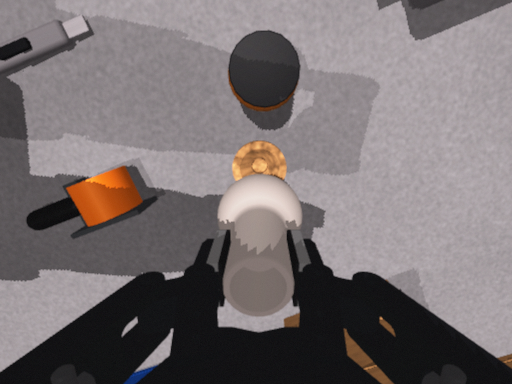

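Call:
carry_out(
  deltas=[
    [[0.5,0.0005,-0.0013,0.03,0],[0.5,0.0005,-0.0013,0.065,0],[0.5,0.0005,-0.0013,0.095,0],[0.5,0.0005,-0.0013,0.115,0],[0.5,0.0005,-0.0013,0.122,0],[0.5,0.0005,-0.0013,0.127,0],[0.5,0.0005,-0.0013,0.129,0],[0.5,0.0005,-0.0013,0.13,0],[0.5,0.0005,-0.0013,0.13,0]],
  ],
)

```text
time: 9.3
position: [0.5886, -0.2961, 0.1046]
tool_rot: [3.084, -0.598, 0.003]
force: [-1.5, 1.5, 4.3]
grip_width: 0.363
```

```bash
python3 - <<'E'
from snap import *
for n in ["wrist","side"]:
    f,T,P,o=snap(n,"7");p=o['position'];print(p,o['force'],o['grip_width'])
    stand(P,f['image'],(.588,-.2965),.03,.033,.024,f,T)
    dec(P,f['image'],np.array([p[0],p[1]-.0005,p[2]-.0535]),.03,.082,p[2]-.02)
E
```

```text
[ 0.5886 -0.2961  0.1046] [-1.5483  1.531   4.274 ] 0.3634817146997612
stand 999 rimfit (array([ 0.5885, -0.2935]), np.float64(0.002032152750592882)) outer [ 0.5881 -0.295 ] 0.0001490850981404855 28
ball 3079 [ 0.5885 -0.2971  0.0513] 0.0003394928401227078 neck 5728 [-0.0049  0.0181  0.9998] 0.001855287371665469 tilt 1.0729947678357452 az 105.05351896723808
[ 0.5886 -0.2961  0.1046] [-3.9261  2.2081  6.4857] 0.367931151229398
stand 84 rimfit (array([ 0.5875, -0.2983]), np.float64(0.0018908664024553708)) outer [ 0.5883 -0.2952] 0.0009834443825192732 29
ball 318 [ 0.5885 -0.2964  0.0516] 0.0006165161075426043 neck 225 [-0.0093 -0.0234  0.9997] 0.0010522953078379547 tilt 1.4441803439160648 az -111.74842430182017
```

View pics/wrist7.png

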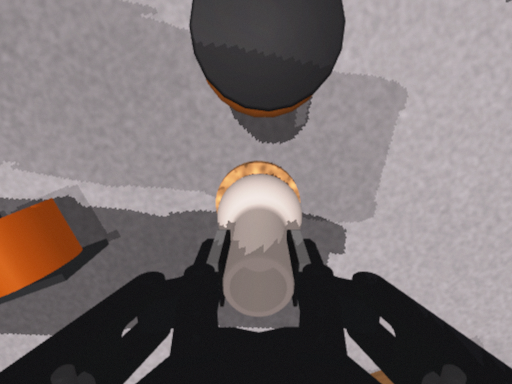

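Call:
carry_out(
  deltas=[
    [[0.5,-0.0005,-0.0012,0,0],[0.5,-0.0005,-0.0012,0,0],[0.2,-0.0005,-0.0012,0,0],[0,-0.0005,-0.0012,0,0],[-0.4,-0.0005,-0.0012,0,0],[-0.6,-0.0005,-0.0012,0,0],[-0.6,-0.0005,-0.0012,0,0],[-0.6,-0.0005,-0.0012,0,0]],
  ],
)

```text
time: 10.2
position: [0.5881, -0.2948, 0.1028]
tool_rot: [-3.084, 0.598, 0.0]
force: [0.3, -0.7, 0.9]
grip_width: 0.8
```

```bash
python3 - <<'E'
from snap import *
for n in ["wrist","side"]:
    f,T,P,o=snap(n,"8");p=o['position'];print(p,o['force'],o['grip_width'])
    stand(P,f['image'],(.588,-.2965),.03,.033,.024,f,T)
    dec(P,f['image'],np.array([.5885,-.296,.049]),.03,.082,p[2]-.02)
E
```

```text
[ 0.5881 -0.2948  0.1028] [ 0.311  -0.7281  0.8581] 0.8003234564127586
stand 828 rimfit (array([ 0.5889, -0.2927]), np.float64(0.001719713752112835)) outer [ 0.588  -0.2949] 0.0001463254496162289 27
ball 3263 [ 0.588  -0.2952  0.0495] 0.00030990290334759196 neck 5783 [-0.0048  0.031   0.9995] 0.001898587263509036 tilt 1.797898831822558 az 98.71898850918313
[ 0.5881 -0.2948  0.1027] [ 0.0178  0.0997 -0.243 ] 0.7985677536572465
stand 88 rimfit (array([ 0.5874, -0.2986]), np.float64(0.0018754358750168974)) outer [ 0.5879 -0.2954] 0.0008121825151580636 29
ball 322 [ 0.5878 -0.2946  0.0501] 0.0007184885993817558 neck 256 [-0.0159 -0.0055  0.9999] 0.0010446919875286434 tilt 0.9653330528121895 az -160.92771198513316
```

View pics/wrist8.png

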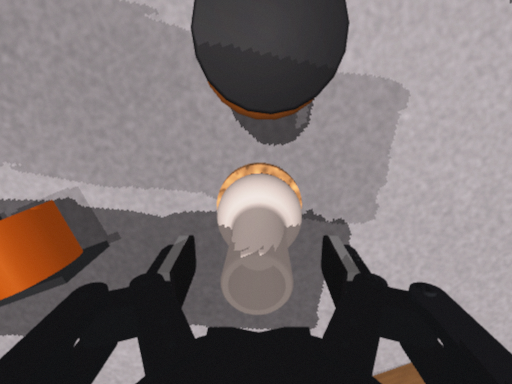

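Small decanter: ball centre is on the stand axis (within about 1 mm), tilt is about 1–2°, and it has been let go. Next I'll go up and over to the cradle.

Call:
carry_out(
  deltas=[
    [[-0.7,0,0,-0.02,0],[-0.7,0,0,-0.05,0],[-0.7,0,0,-0.09,0],[-0.7,0,0,-0.13,0],[-1,0,0,-0.14,0],[-1,-0.01,-0.02,-0.14,-4],[-1,-0.03,-0.055,-0.14,-10],[-1,-0.05,-0.095,-0.14,-16],[-1,-0.07,-0.135,-0.14,-22],[-1,-0.09,-0.17,-0.14,-22],[-1,-0.11,-0.21,-0.14,-22],[-1,-0.13,-0.245,-0.14,-22]],
  ],
)

```text
time: 11.5
position: [0.5586, -0.017, 0.2424]
tool_rot: [-3.141, -0.002, 0.001]
force: [1.5, 0.2, 0.5]
grip_width: 1.002
```

```bash
python3 - <<'E'
from bench import telemetry
from scipy.spatial.transform import Rotation as R
o=telemetry.get_obs();print(o['position'],R.from_rotvec(o['tool_rot']).as_matrix()[:,0])
E
```

```text
[ 0.55858987 -0.01704332  0.24237007] [ 9.99999190e-01  1.19765274e-03 -4.31281014e-04]
```

```bash
python3 - <<'E'
from snap import *
for n in ["wrist","side"]:
    f,T,P,o=snap(n,"9");p=o['position'];print(p)
    stand(P,f['image'],(.5565,-.0157),.041,.044,.035,f,T)
    if n=="side": dec(P,f['image'],np.array([.588,-.295,.049]),.03,.082,.08)
E
```

```text
[ 0.5586 -0.017   0.2424]
stand 2030 rimfit (array([ 0.5569, -0.0153]), np.float64(0.003092221298237028)) outer [ 0.557  -0.0156] 0.0003265604543879197 53
[ 0.558  -0.0124  0.2425]
stand 182 rimfit (array([ 0.5563, -0.02  ]), np.float64(0.002847108092853788)) outer [ 0.5559 -0.0187] 0.00295513059377997 52
ball 323 [ 0.5878 -0.2945  0.0501] 0.000671390702372543 neck 264 [-0.0142 -0.0085  0.9999] 0.0010486636893857664 tilt 0.9512691023056722 az -149.08740145663737
```

Call:
carry_out(
  deltas=[
    [[-1,-0.005,-0.03,0,0],[-1,-0.01,-0.07,0,0],[-1,-0.015,-0.11,0,0],[-1,-0.02,-0.15,0,0],[-1,-0.025,-0.19,0,0],[-1,-0.03,-0.23,0,0],[-1,-0.035,-0.27,0,0],[-1,-0.037,-0.296,0,0],[-1,-0.037,-0.306,0,0],[-1,-0.037,-0.306,0,0],[-1,-0.037,-0.306,0,0]],
  ],
)

```text
time: 12.7
position: [0.5221, 0.2859, 0.2425]
tool_rot: [3.141, 0.0, -0.0]
force: [-1.0, -0.8, -0.5]
grip_width: 1.0
```

```bash
python3 - <<'E'
from snap import *
for n in ["wrist","scene"]:
    f,T,P,o=snap(n,"10");p=o['position'];print(p)
    dec(P,f['image'],np.array([.5515,.289,.0736]),.038,.1,.115,(-.77,0))
E
```

```text
[0.5221 0.2859 0.2425]
ball 2974 [0.5513 0.2895 0.074 ] 0.00032856199047902324 neck 2170 [-0.6069  0.0205  0.7945] 0.0006469569943028542 tilt 37.39302480648554 az 178.06371886542863
[0.5222 0.2857 0.2426]
ball 411 [0.5515 0.288  0.0722] 0.0012003062293465816 neck 205 [-0.6058  0.0167  0.7955] 0.001366316024138066 tilt 37.30056948899425 az 178.42405853924072
```

View pics/wrist10.png

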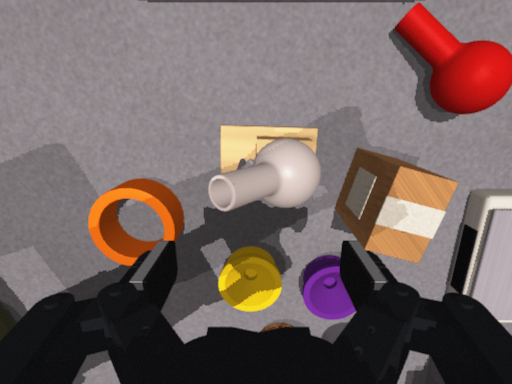

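View pics/wrist9.png

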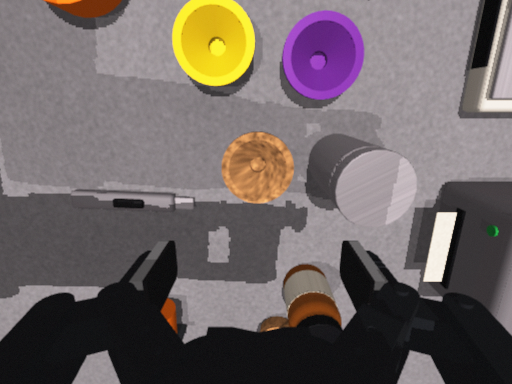

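White decanter_big is at (285,172) with its neck to (222,192), in the plywood cradle. The red one at (470,75) is the look-alike, so I leave it. Now I straddle the leaning neck with the jaws along the lean.

Call:
carry_out(
  deltas=[
    [[-1,-0.0065,-0.003,0.0,2],[-1,-0.0065,-0.003,0.03,2],[-1,-0.0065,-0.003,0.06,2],[-1,-0.0065,-0.003,0.085,2],[-1,-0.0065,-0.003,0.105,2],[-1,-0.0065,-0.003,0.1155,2],[-1,-0.0065,-0.003,0.1155,2],[-1,-0.0065,-0.003,0.1155,2]],
  ],
  grip_force=20,
)

```text
time: 13.6
position: [0.5158, 0.2898, 0.1283]
tool_rot: [-3.141, 0.054, -0.002]
force: [0.3, 0.9, -0.1]
grip_width: 1.001
```

```bash
python3 - <<'E'
from snap import *
for n in ["wrist","side"]:
    f,T,P,o=snap(n,"11");p=o['position'];print(p,o['force'])
    dec(P,f['image'],np.array([.5515,.289,.0736]),.038,.1,.115,(-.77,0))
E
```

```text
[0.5158 0.2898 0.1283] [ 0.283   0.8952 -0.1104]
ball 5970 [0.5509 0.289  0.0742] 0.00033339516440455616 neck 2985 [-0.6019  0.0134  0.7985] 0.0004251458303860152 tilt 37.01436212067538 az 178.72590835582017
[0.5159 0.29   0.1286] [-0.0173 -0.0312  0.0684]
ball 261 [0.5504 0.2901 0.0749] 0.0012922154921453655 neck 112 [-0.6013  0.0023  0.7991] 0.0018209259928209272 tilt 36.95984066811415 az 179.7806913326506
```

View pics/wrist11.png

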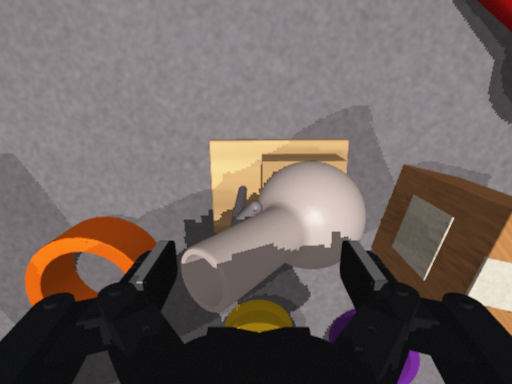

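Call:
carry_out(
  deltas=[
    [[-0.76,0.004,0,0,0],[-0.76,0.008,0,0,0],[-0.53,0.012,0,0,0],[-0.53,0.016,0,0,0],[-0.29,0.02,0,0,0],[-0.29,0.023,0,0,0],[-0.06,0.026,0,0,0],[-0.06,0.029,0,0,0],[-0.06,0.029,0,0,0]],
  ],
)

```text
time: 14.6
position: [0.5446, 0.2889, 0.1272]
tool_rot: [3.141, -0.054, -0.0]
force: [-0.1, -0.7, -0.6]
grip_width: 0.534
```

```bash
python3 - <<'E'
from snap import *
for n in ["wrist","side"]:
    f,T,P,o=snap(n,"12");p=o['position'];print(p,o['force'],o['grip_width'])
    dec(P,f['image'],np.array([.551,.2892,.0736]),.038,.1,.118,(-.4,0))
E
```

```text
[0.5446 0.2889 0.1272] [-0.0816 -0.6552 -0.581 ] 0.5337956746055629
ball 2636 [0.5584 0.2887 0.0789] 0.000252642079222265 neck 1993 [-0.225   0.0067  0.9743] 0.00018140348640692527 tilt 13.0113492444043 az 178.2878192667511
[0.5443 0.289  0.1271] [-0.0819  0.3773 -0.0526] 0.5360093371329406
ball 171 [0.5571 0.2904 0.0781] 0.001059019083724723 neck 129 [-0.2145 -0.0143  0.9766] 0.0014911870237922873 tilt 12.413243622681936 az -176.17334871683553
```

View pics/wrist12.png

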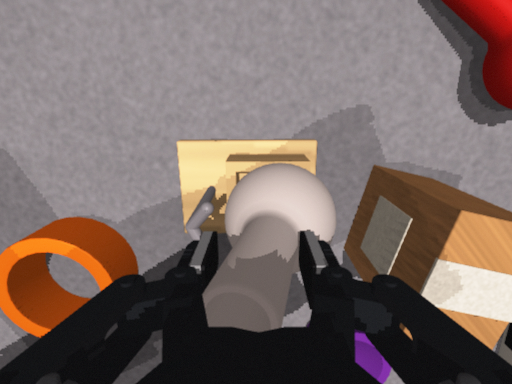

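Call:
carry_out(
  deltas=[
    [[-0.06,0.002,0,0,0],[0.05,0.004,0,0,0],[0.15,0.0055,0,0,0],[0.5,0.0055,0,0,0],[0.5,0.0055,0,0,0],[0.5,0.0055,0,0,0],[0.5,0.0055,0,0,0]],
  ],
  grip_force=30,
)

```text
time: 15.4
position: [0.55, 0.2888, 0.1275]
tool_rot: [-3.141, 0.053, -0.001]
force: [3.2, -0.8, 2.3]
grip_width: 0.364
```

```bash
python3 - <<'E'
from snap import *
for n in ["wrist","side"]:
    f,T,P,o=snap(n,"13");p=o['position'];print(p,o['force'],o['grip_width'])
    dec(P,f['image'],np.array([.551,.2892,.0736]),.038,.1,.118,(0,0))
E
```

```text
[0.55   0.2888 0.1275] [ 3.2347 -0.8078  2.3189] 0.36435367609735164
ball 5390 [0.5501 0.2889 0.0746] 0.0003046374089455857 neck 1891 [-0.0125  0.0018  0.9999] 0.00017170762381325116 tilt 0.7254883393803193 az 172.02900254221925
[0.55   0.2888 0.1275] [3.1447 0.2275 2.5884] 0.3649880134104321
ball 260 [0.5496 0.29   0.0752] 0.001140676866519863 neck 116 [-0.0177 -0.0148  0.9997] 0.0014463961302800489 tilt 1.3234627621757136 az -140.14804253740678
```

View pics/wrist13.png

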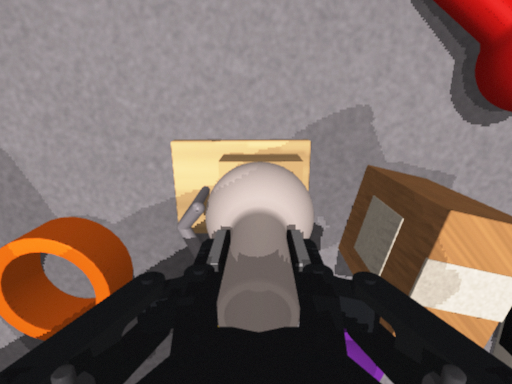

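Call:
carry_out(
  deltas=[
    [[0.5,0,0,-0.01,0],[0.5,0,0,-0.03,0],[0.5,0,0,-0.06,0],[0.5,0,0,-0.095,0],[0.5,0,0,-0.12,0],[0.5,0,0,-0.13,0],[0.5,0.001,0.015,-0.13,0],[0.5,0.003,0.045,-0.13,0],[0.5,0.005,0.08,-0.13,0],[0.5,0.007,0.12,-0.13,0],[0.5,0.009,0.16,-0.13,0],[0.5,0.011,0.2,-0.13,0]],
  ],
  grip_force=40,
)

```text
time: 16.7
position: [0.553, 0.0863, 0.2555]
tool_rot: [3.141, -0.054, -0.005]
force: [1.4, -0.9, -1.0]
grip_width: 0.367
```

Call:
carry_out(
  deltas=[
    [[0.5,0.002,0.035,0,0],[0.5,0.004,0.065,0,0],[0.5,0.005,0.09,0,0],[0.5,0.006,0.104,0,0],[0.5,0.006,0.104,0,0],[0.5,0.006,0.104,0,0]],
  ],
)

```text
time: 17.3
position: [0.5562, -0.0153, 0.2566]
tool_rot: [-3.141, 0.054, 0.002]
force: [0.3, 0.4, -1.7]
grip_width: 0.366
```

```bash
python3 - <<'E'
from snap import *
for n in ["wrist","side"]:
    f,T,P,o=snap(n,"14");p=o['position'];print(p,o['force'],o['grip_width'])
    stand(P,f['image'],(.5568,-.0157),.041,.044,.035,f,T)
    dec(P,f['image'],np.array([p[0],p[1],p[2]-.0532]),.038,.1,p[2]-.01,(0,0))
E
```

```text
[ 0.5562 -0.0153  0.2566] [ 0.3254  0.4106 -1.6628] 0.36622620736202327
stand 1004 rimfit (array([ 0.557 , -0.0172]), np.float64(0.003016640599952592)) outer [ 0.5569 -0.0159] 0.00018075240736319803 30
ball 5515 [ 0.5566 -0.0151  0.2035] 0.00030618021647364074 neck 3204 [-0.0164 -0.0038  0.9999] 0.00039333328920461083 tilt 0.9653496370117899 az -167.09667518694295
[ 0.5563 -0.0149  0.2568] [ 0.0697  0.7411 -1.6117] 0.36518492115780155
stand 176 rimfit (array([ 0.5559, -0.0204]), np.float64(0.002298323137140769)) outer [ 0.5559 -0.0198] 0.0032068071525372527 53
ball 443 [ 0.5567 -0.0139  0.2045] 0.0008861299348446455 neck 208 [-0.0147 -0.0084  0.9999] 0.0011697029101172029 tilt 0.9691273694664821 az -150.1411807964722
```

View pics/wrist14.png

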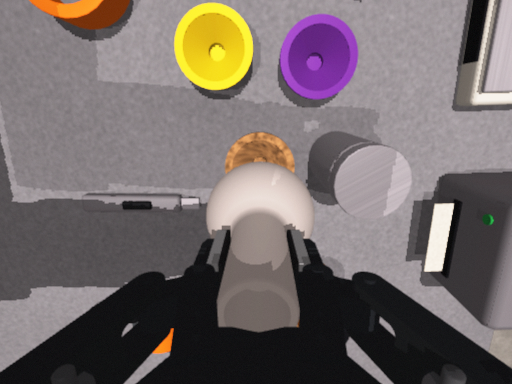

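Call:
carry_out(
  deltas=[
    [[0.5,0,0.0008,0.02,0],[0.5,0,0.0008,0.05,0],[0.5,0,0.0008,0.085,0],[0.5,0,0.0008,0.115,0],[0.5,0,0.0008,0.13,0],[0.5,0,0.0008,0.137,0],[0.5,0,0.0008,0.14,0],[0.5,0,0.0008,0.142,0],[0.5,0,0.0008,0.143,0],[0.5,0,0.0008,0.143,0]],
  ],
)

```text
time: 18.4
position: [0.5567, -0.0163, 0.1148]
tool_rot: [3.141, -0.053, 0.001]
force: [0.1, -0.2, -1.1]
grip_width: 0.363
```

```bash
python3 - <<'E'
from snap import *
for n in ["wrist","side"]:
    f,T,P,o=snap(n,"15");p=o['position'];print(p,o['force'],o['grip_width'])
    stand(P,f['image'],(.5568,-.0157),.041,.044,.035,f,T)
    dec(P,f['image'],np.array([p[0],p[1],p[2]-.0532]),.038,.1,p[2]-.01,(0,0))
E
```

```text
[ 0.5567 -0.0163  0.1148] [ 0.0545 -0.2415 -1.0893] 0.36319628033468554
stand 1622 rimfit (array([ 0.5567, -0.0149]), np.float64(0.002118247858395792)) outer [ 0.5566 -0.0159] 0.00012021017238600731 30
ball 5485 [ 0.5571 -0.0162  0.0618] 0.00031942344144547663 neck 8653 [0.0373 0.0151 0.9992] 0.002741314421751453 tilt 2.3037911421657298 az 22.029194654700085
[ 0.5567 -0.0164  0.1148] [ 0.2211 -0.1729 -1.6653] 0.36500131357073795
stand 83 rimfit (array([ 0.5565, -0.0199]), np.float64(0.0016126399255741164)) outer [ 0.5566 -0.0162] 0.001176167115659689 31
ball 370 [ 0.5572 -0.0154  0.062 ] 0.0009133514424950404 neck 200 [-0.0008 -0.0136  0.9999] 0.00151191556451033 tilt 0.7807960201649756 az -93.35360382107349
```

View pics/wrist15.png

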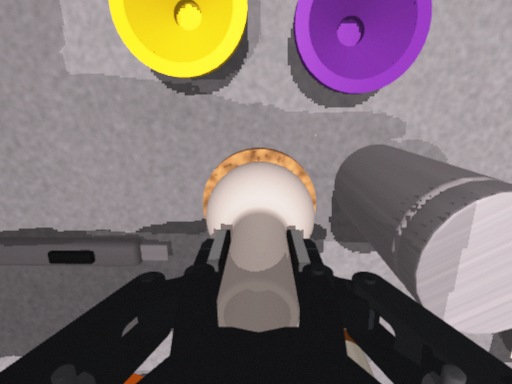

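Call:
carry_out(
  deltas=[
    [[0.5,0,0,0.0005,0],[0.5,0,0,0.001,0],[0.5,0,0,0.0015,0],[0.5,0,0,0.0015,0]],
  ],
)

```text
time: 18.9
position: [0.5567, -0.0164, 0.1141]
tool_rot: [3.141, -0.053, 0.002]
force: [-6.0, 0.6, 11.1]
grip_width: 0.363
```

Call:
carry_out(
  deltas=[
    [[0.5,-0.0006,0,-0.0004,0],[0.5,-0.0006,0,-0.0004,0],[0.25,-0.0006,0,-0.0004,0],[0.1,-0.0006,0,-0.0004,0],[-0.1,-0.0006,0,-0.0004,0],[-0.3,-0.0006,0,-0.0004,0],[-0.3,-0.0006,0,-0.0004,0],[-0.3,-0.0006,0,-0.0004,0]],
  ],
)

```text
time: 19.7
position: [0.5558, -0.0163, 0.1131]
tool_rot: [3.141, -0.053, -0.0]
force: [0.5, 0.6, -0.2]
grip_width: 0.651
```

```bash
python3 - <<'E'
from snap import *
for n in ["wrist","side"]:
    f,T,P,o=snap(n,"16");p=o['position'];print(p,o['force'],o['grip_width'])
    stand(P,f['image'],(.5568,-.0157),.041,.044,.035,f,T)
    dec(P,f['image'],np.array([.5568,-.016,.06]),.038,.1,p[2]-.01,(0,0))
E
```

```text
[ 0.5558 -0.0163  0.1131] [ 0.5208  0.5976 -0.2238] 0.6513999331358776
stand 1643 rimfit (array([ 0.5566, -0.0149]), np.float64(0.002108009762912505)) outer [ 0.5566 -0.0159] 0.00015941547183957738 31
ball 6258 [ 0.5566 -0.0161  0.0607] 0.00030934264903387937 neck 6810 [0.021  0.0063 0.9998] 0.0020450764022766094 tilt 1.259018303784443 az 16.739838625399194
[ 0.5558 -0.0163  0.1131] [ 0.379  -0.7848 -0.2334] 0.6498294697858639
stand 81 rimfit (array([ 0.5558, -0.0199]), np.float64(0.001663961107850248)) outer [ 0.5569 -0.0167] 0.001273867489937533 31
ball 367 [ 0.5564 -0.0156  0.0612] 0.0008766043982473756 neck 211 [-0.007 -0.006  1.   ] 0.0015173963292020413 tilt 0.5269408934577636 az -139.23867805945144
```

View pics/wrist16.png

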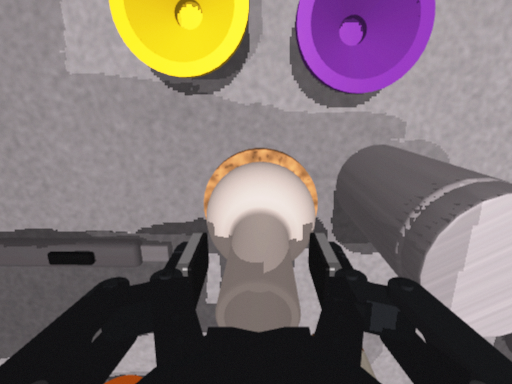

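Seated on the axis (ball at 0.5566, -0.0161), with the usual +1 mm depth bias, about 1° of tilt, and released. I'll retreat straight up.

Call:
carry_out(
  deltas=[
    [[-0.3,0,0,-0.015,0],[-0.3,0,0,-0.04,0],[-0.3,0,0,-0.075,0],[-0.3,0,0,-0.11,0],[-0.3,0,0,-0.14,0],[-0.3,0,0,-0.14,0],[-0.3,0,0,-0.14,0],[-0.3,0,0,-0.14,0],[-0.3,0,0,-0.14,0]],
  ],
)

```text
time: 20.7
position: [0.5555, -0.0163, 0.252]
tool_rot: [-3.141, 0.053, 0.003]
force: [-1.2, -0.3, -0.6]
grip_width: 0.65
```

```bash
python3 - <<'E'
from snap import *
for n in ["wrist","side","scene"]:
    f,T,P,o=snap(n,"17");p=o['position'];print(n,p,o['force'])
    dec(P,f['image'],np.array([.5567,-.016,.06]),.038,.1,.118,(0,0))
    dec(P,f['image'],np.array([.588,-.295,.049]),.03,.082,.095,(0,0))
E
```

```text
wrist [ 0.5555 -0.0163  0.252 ] [-1.2196 -0.3262 -0.5897]
ball 1992 [ 0.557  -0.0158  0.0605] 0.0003447184559542092 neck 1758 [0.0463 0.025  0.9986] 0.004467129714164435 tilt 3.0153918085729403 az 28.347821862922196
ball 0 [ 0.588 -0.295  0.049] 9 neck few 0
side [ 0.5556 -0.0163  0.2522] [ 0.5117 -0.0859  0.9053]
ball 371 [ 0.5565 -0.0156  0.0613] 0.0008624899226282248 neck 176 [-0.0034 -0.0073  1.    ] 0.0016443925186268495 tilt 0.46320493057652157 az -114.79407781156672
ball 329 [ 0.5881 -0.2947  0.0502] 0.0007291918073540245 neck 219 [-0.0184 -0.0064  0.9998] 0.0013313192360303906 tilt 1.118223014988241 az -160.71231195759893
scene [ 0.5557 -0.0163  0.2524] [ 0.3858  0.651  -0.0395]
ball 17 [ 0.5567 -0.016   0.06  ] 9 neck 162 [ 0.0253 -0.0321  0.9992] 0.0015933438121123605 tilt 2.3424833793976205 az -51.75886496529389
ball 268 [ 0.5892 -0.2966  0.0481] 0.0009832328377438783 neck 159 [0.0102 0.0078 0.9999] 0.0014694600454037594 tilt 0.7383247445987362 az 37.3741187318852
```

View pics/side17.png

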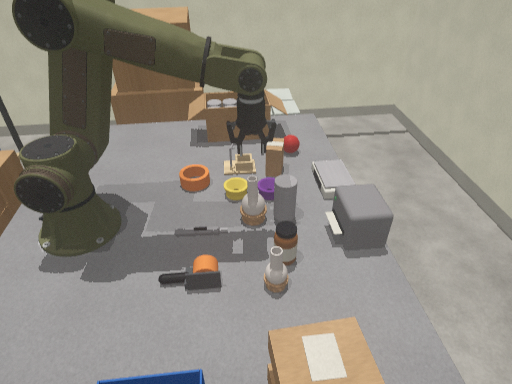

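View pics/wrist17.png

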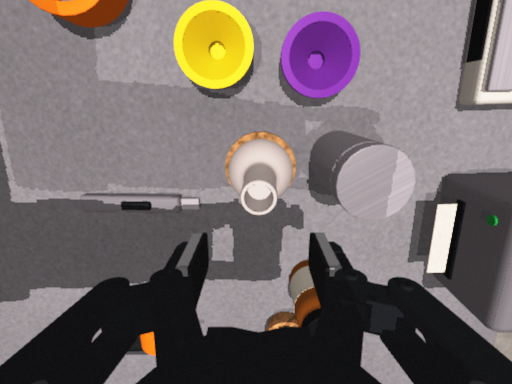

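Both decanters stand upright in their own stands. The big one is at (254,205) and the small one at (276,275) in the side view. The bystanders look unmoved, so I'm handing in.

```bash
python3 -c "
from bench import r
print(r.close_job())"
```

```text
the job is handed in; nothing more can be done
None
```

Both decanters are in the cork stands of their own size, upright and let go, and I handed the job in at about 21 s of the 61 s allowed. `close_job` gives no verdict, so the result rests on my own last checks.

**What I did**
- **Small decanter:** I straightened it in the big stand by closing the jaws along its lean, then carried it to the small stand, set it down and let go. A first try, swinging it upright by the neck, made the ball ride up the cone. I let go, it fell back to about 22° of lean, and I gripped it along the lean instead.
- **Big decanter:** I straightened it in the cradle the same way, lifted it clear, set it in the big stand and let go. The ball rode up about 5 mm in the socket on the way and settled back.

**Last checks**

| | Ball from stand axis | Measured height (nominal) | Tilt (limit 8°) |
|---|---|---|---|
| Small | about 1 mm, or about 2 mm in the scene camera | 48–50 mm (48.4 mm) | 1–2° |
| Big | about 1 mm | 60.5–61.3 mm (59.7 mm) | 0.5–3° |

- **Heights:** the readings above nominal fit the cameras' roughly 1 mm bias and are within the limits.
- **Tilt:** the views disagree a little. For the big decanter, the side camera gave 0.5°, the scene camera 2.3°, and the wrist camera 3.0°, the last from a poor fit.
- **Gripper:** it was clear of everything at hand-in.
- **Bystanders:** they look unmoved in the last pictures, which I checked by eye only.

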